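# Gauge a clock bushing on the inclined pin and sort it

## Robot

A 6-joint arm with a two-finger parallel gripper is mounted at the origin on the work surface. World frame = base frame: x ahead of the robot, y to its left, z up, the work surface at z = 0. Lengths are in m, angles in degrees, forces in N, time in s.
With the tool pointing down it reaches from about 0.4 to 0.825 m from the base axis. Payload 7 kg.
Tool frame: the origin (TCP) lies at the very end of the fingers, on their centre line; the grasp point (between the pads) lies hold_point_z behind it (hold_point_z is the distance from the TCP to the grasp point, in m); z points along the fingers, y is the direction in which the jaws open and shut (so a half turn about z gives the same grasp; the last joint's range is limited). The gripper opens to 88 mm and grips with 3 to 60 N. Pads are 19 mm wide; open, the fingers measure 130 mm over their backs; the gripper's body (78 mm by 193 mm) begins 47 mm behind the grasp point.
Start: joints at [80.334, 20.546, 0.682, 0, -70.136, -16.507], TCP at [0.298, 0.606, 0.227] pointing down, gripper open.
Joint ranges: [-176.03, 176.03], [-82.01, 121.73], [-58.28, 71.71], [-173.87, 95.51], [-174.79, -0.11], [-173.66, 173.66]. Speed limits (degrees/s): [136.94, 136.94, 172.46, 180, 180, 180].

## Interface

Orientations are given as [roll, pitch, yaw] about the fixed x, y, z axes, in that order (R = Rz(yaw) Ry(pitch) Rx(roll)).
In Python, from plant import get_obs, snapshot, close_job, hold_point_z gives the robot as it stands. The module is installed in compiled form; this text tells all that it offers.
- The arm moves only by the tool jog_arm, never from a script. Its argument "commands" is a list of rows, each a list of 4 numbers: the shift along the world's x, y, z in mm, then the turn about the world's z in degrees. In form: [[x, y, z, turn], ...]. A call has exactly 10 rows; each row shifts and turns the commanded pose from where the row before left it; what a row does not reach is not made up. A row lasts 1/12 s, in which the tool goes at most 41.7 mm and 7.16 degrees, less where a joint would pass 70% of its speed; a pose out of reach is approached as far as the arm can. A call is refused whole if a number of a shift passes 41.7 or a number of a turn 7.16, either way. A call with a gripper value outside its range is refused whole. "fingers" is the finger opening in mm, from 0 to 87.6, set as the call begins (left out, the last holds). The fingers move at their own pace and stop on an object; the grip force is fixed at half the most. Time passes only in rows, so rows that do not move let the fingers close, or fill a call up. It gives the time, the measured TCP pose, the force and the opening at its end, in the units of the state.
- get_obs(): the state, without advancing time (a new reading comes with each control period).
- snapshot(name): name is "scene" or "top" or "wrist"; returns a dict with "image" (384x512x3 uint8, red, green, blue), "fov_y" (degrees; the focal length in pixels is half the picture's height over the tangent of half this angle, whatever the lens; pixels are square), "cx", "cy" (the principal point, pixels), "dist_coeffs" ([k1, k2, p1, p2, k3] as OpenCV has them; the pictures are not rectified), "rvec" (rotation vector, rad) and "tvec" (3), from world to camera coordinates, as OpenCV has them; the wrist camera has in their place "mount" (4x4, takes a point from camera to tool coordinates, whose origin is the TCP and whose axes are the flange's). Camera axes: x right, y down, z forward; pixel columns grow to the right and rows downward; lengths in m; the calibration is good to about 2 mm. A picture is of the moment at which its call begins: read the wrist's pose just before it. There is no depth.
- close_job(): hands the job in, once; it reports no verdict.
The state is a dict: "clock": time; "joint_pos": joint angles; "qvel": joint speeds; "tau": joint torques, N m; "tool_pos": TCP position; "orientation": TCP orientation; "force": force on the tool from outside, world axes, zero at the start; "moment": the same for the moment, N m; "opening": finger opening in m.
Only numpy, scipy, OpenCV 4.12 (cv2) and the standard library are available. Lean on these libraries where they do the work, as an engineer would, in place of code of your own. Each camera call takes 0.05 s, during which the arm holds its last target.

## Task

Take the brass bushing from the round cork mat and test its bore on the leaning gauge pin: slide it down the pin as far as it goes without forcing it, either fully home against the plate or stopped by the pin's thicker lower half. Then take it off and stand it upright in the blue tray if it went fully home, or in the red tray if it stopped partway. Leave the bushing on the square black mat and everything else on the bench where they are.

Things in the scene. Friction and masses are not known exactly. Their poses are not given: they have to be found in the camera images.
- bushing_a: brass bushing: plain tube, 28 mm outside diameter, 45 mm long, upright. There are two (a, b), nearly alike; the bore is right or undersize, as the gauge shows. One stands on the round cork mat (to be tested), the other on the square black mat; which is where varies. Origin: centre of its lower end; z along its axis, up
- bushing_b: brass bushing: plain tube, 28 mm outside diameter, 45 mm long, upright. There are two (a, b), nearly alike; the bore is right or undersize, as the gauge shows. One stands on the round cork mat (to be tested), the other on the square black mat; which is where varies. Origin: centre of its lower end; z along its axis, up
- pin: steel gauge pin square on an aluminium plate 66 x 60 mm, leaning 26 degrees. Origin: the pin's foot on the plate; z along the pin, outwards and up; y level. From the foot: 14.5 mm thick up to 22 mm, a cone to 8.5 mm at 25 mm, 8.5 mm up to 44 mm, tapered tip to 50 mm. Fully home: bushing's end on the plate; an undersize one stops on the cone, its end about 23 mm from the plate
- gauge: stand of the gauge, fixed to the bench: dark base 105 x 80 x 10 mm. Origin on the bench, 65 mm straight below the pin's foot; the pin leans towards its -x
- tray_blue: blue open tray for bushings that fit, fixed, 106 x 106 mm outside, walls 4 mm thick and 14 mm high, floor 4 mm thick. Origin: centre of its underside, on the bench
- tray_red: red open tray for undersize bushings, same size and origin; the trays swap sides
- mat_test: round cork mat, 84 mm across, 3 mm thick, fixed: the bushing on it is the one to test. Origin: centre of its underside
- mat_wait: square black rubber mat, 84 mm, 3 mm thick, fixed: the bushing on it waits and is left alone. Origin: centre of its underside
- loupe_1: black watchmaker's eye loupe standing on its wide end, 38 mm across, 30 high; a bystander. Origin at the middle of its underside
- loupe_2: a second black eye loupe, same size; a bystander. Origin at the middle of its underside
- holder: dark steel round holder block with small holes on top, 42 mm across, 26 high; a bystander. Origin at the middle of its underside
- movement: brass watch movement lying flat, 42 mm across, 10 high; a bystander. Origin at the middle of its underside
- jar: small amber glass jar with a green cap, 42 mm across, 40 high; a bystander. Origin at the middle of its underside
- screwdriver: yellow-handled screwdriver, 150 mm long, lying at the left; a bystander
- tin: small flat aluminium tin, 60 x 40 x 18 mm, lying at the right; a bystander. Origin at the middle of its underside
There are look-alikes about, which are no part of the job. Several things have the shape of the tray_blue; the one meant has the colours described above.

How it is judged (in metres and radians):
On the way:
1. the bushing from the cork mat is slid down the gauge pin as far as its bore allows: a good one to within 4 mm of the plate, an undersize one to within 26.5 mm; the other still waits ((((z of bushing_a in the frame of pin between -0.006 and 0.004 m and x of bushing_a in the frame of pin between -0.004 and 0.004 m and y of bushing_a in the frame of pin between -0.004 and 0.004 m and angle between the z axis of bushing_a and the z axis of pin, either way round below 0.2 rad) and (horizontal distance between bushing_b and mat_wait below 0.055 m and distance of bushing_b from where it was at the start of the episode below 0.02 m and angle between bushing_b's own z axis and vertical below 0.1 rad)) or ((z of bushing_b in the frame of pin between -0.006 and 0.0265 m and x of bushing_b in the frame of pin between -0.004 and 0.004 m and y of bushing_b in the frame of pin between -0.004 and 0.004 m and angle between the z axis of bushing_b and the z axis of pin, either way round below 0.2 rad) and (horizontal distance between bushing_a and mat_wait below 0.055 m and distance of bushing_a from where it was at the start of the episode below 0.02 m and angle between bushing_a's own z axis and vertical below 0.1 rad)))), for 0.1 s.
At the end, for the whole second after the job is handed in: the tested bushing stands upright (within 0.1 rad), at rest, on the floor of the right tray (its axis within 50 mm of the tray's centre): the blue one if it went fully home, the red one if it stopped partway; the other bushing still stands on the black mat, moved less than 20 mm ((((horizontal distance between bushing_a and tray_blue below 0.05 m and height (world z) of bushing_a below 0.009 m and angle between bushing_a's own z axis and vertical below 0.1 rad and linear speed of bushing_a below 0.02 m/s and angular speed of bushing_a below 0.2 rad/s) and (horizontal distance between bushing_b and mat_wait below 0.055 m and distance of bushing_b from where it was at the start of the episode below 0.02 m and angle between bushing_b's own z axis and vertical below 0.1 rad)) or ((horizontal distance between bushing_b and tray_red below 0.05 m and height (world z) of bushing_b below 0.009 m and angle between bushing_b's own z axis and vertical below 0.1 rad and linear speed of bushing_b below 0.02 m/s and angular speed of bushing_b below 0.2 rad/s) and (horizontal distance between bushing_a and mat_wait below 0.055 m and distance of bushing_a from where it was at the start of the episode below 0.02 m and angle between bushing_a's own z axis and vertical below 0.1 rad)))); the robot touches nothing.
It fails at once if a bushing is forced onto the gauge (over 60 N) (contact force between any of bushing_a, bushing_b and gauge above 60 N).
It fails at once if a bystander is pushed more than 30 mm (distance of any of loupe_1, loupe_2, holder, movement, jar, screwdriver, tin from where it was at the start of the episode above 0.03 m).
It also fails if it takes over 45 s, if anything falls off the work surface, if the arm or the gripper's body presses on something with over 40 N, if the wrist force passes 120 N, or if a joint passes its speed limit or range.

## Working session

There is one attempt and no reset: what is moved stays moved. The work goes in short steps, Python scripts to look and compute and a tool call to move; the robot and the scene stay as the last step left them, time stands still between calls to the robot, and variables do not carry over. Pictures are saved under pics/ and viewed, and the job is handed in when it is done.

Besides the shell and the picture viewer there is one more tool, called after "Request:" by a JSON object that holds its "name" and its "arguments", one argument or row to a line. jog_arm: Moves the arm, as the interface text tells. Its arguments: {"type":"object","properties":{"commands":{"type":"array","items":{"type":"array","items":{"type":"number"}}},"fingers":{"type":"number"}},"required":["commands"]}

```bash
mkdir -p pics
cat > h.py <<'E'
import numpy as np, cv2, pickle
from plant import get_obs, snapshot, hold_point_z
def K(s):
    f=s["image"].shape[0]/2/np.tan(np.radians(s["fov_y"])/2)
    return np.array([[f,0,s["cx"]],[0,f,s["cy"]],[0,0,1]])
def pose(s,o=None):
    if "rvec" in s:
        R=cv2.Rodrigues(np.array(s["rvec"],float))[0];t=np.array(s["tvec"],float).ravel();return R,t
    from scipy.spatial.transform import Rotation as Ro
    T=np.eye(4);T[:3,:3]=Ro.from_euler('xyz',o["orientation"],degrees=True).as_matrix();T[:3,3]=o["tool_pos"]
    W=np.linalg.inv(T@np.array(s["mount"]));return W[:3,:3],W[:3,3]
def rays(s,uv,o=None):
    R,t=pose(s,o);p=cv2.undistortPoints(np.array(uv,float).reshape(-1,1,2),K(s),np.array(s["dist_coeffs"],float)).reshape(-1,2)
    d=np.c_[p,np.ones(len(p))]@R;return -R.T@t,d
def onz(s,uv,z,o=None):
    c,d=rays(s,uv,o);return c+d*((z-c[2])/d[:,2])[:,None]
def proj(s,X,o=None):
    R,t=pose(s,o);return cv2.projectPoints(np.array(X,float).reshape(-1,3),cv2.Rodrigues(R)[0],t,K(s),np.array(s["dist_coeffs"],float))[0].reshape(-1,2)
def save(n,im,sc=1):
    im=cv2.resize(im,None,fx=sc,fy=sc,interpolation=cv2.INTER_CUBIC);cv2.imwrite("pics/"+n+".png",im[:,:,::-1])
E
python3 - <<'E'
from h import *
print(get_obs(),hold_point_z)
for n in("scene","top","wrist"):
    o=get_obs();s=snapshot(n);pickle.dump((s,o),open(n+"0.pkl","wb"));save(n+"0",s["image"],1.5)
    R,t=pose(s,o);print(n,-R.T@t,s["fov_y"],s["dist_coeffs"])
E
```

```text
{'clock': 0.0, 'joint_pos': array([ 8.03333855e+01,  2.05906531e+01,  6.32886155e-01, -1.92054882e-02,
       -7.01340624e+01, -1.65073788e+01]), 'qvel': array([-0.02915727,  0.07388289,  0.02156019, -0.012592  ,  0.02317147,
       -0.06157749]), 'tau': array([-5.39185075e-04, -5.82718170e+01,  2.93048036e+01,  6.99754804e+00,
        7.03870930e-03, -1.48589302e-04]), 'tool_pos': array([0.29755094, 0.60533813, 0.22562763]), 'orientation': array([ 1.79906825e+02, -8.78452617e-03, -2.61805270e+01]), 'force': array([0.50316192, 0.15734734, 1.37743016]), 'moment': array([-0.00360039, -0.00546896,  0.03810731]), 'opening': 0.08741297977037076} 0.0188
scene [1.15159952 0.42297434 0.91753543] 47.83771961452969 [-0.04483412  0.          0.          0.          0.        ]
top [ 0.43088212 -0.02022113  1.44797113] 42.08677705563025 [-0.18185881  0.          0.          0.          0.        ]
wrist [0.36328942 0.57360201 0.38340468] 69.31152272863498 [-0.04463422  0.          0.          0.          0.        ]
```

View pics/scene0.png

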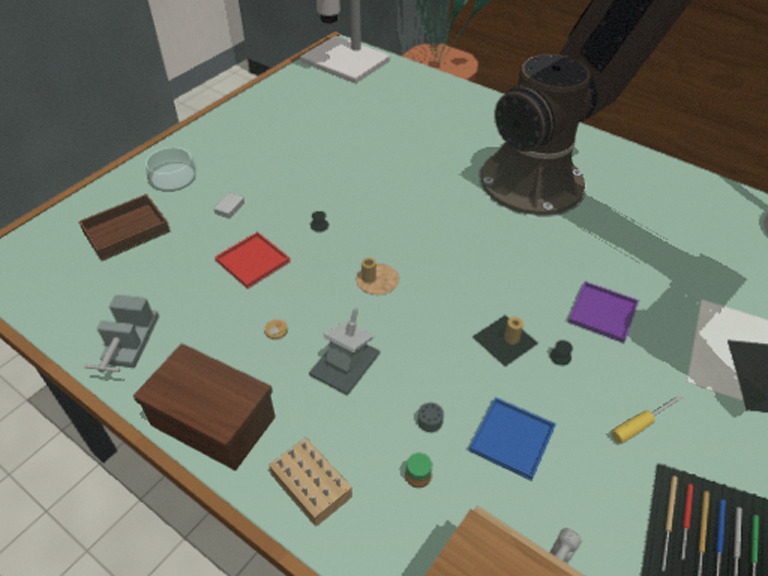

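View pics/top0.png

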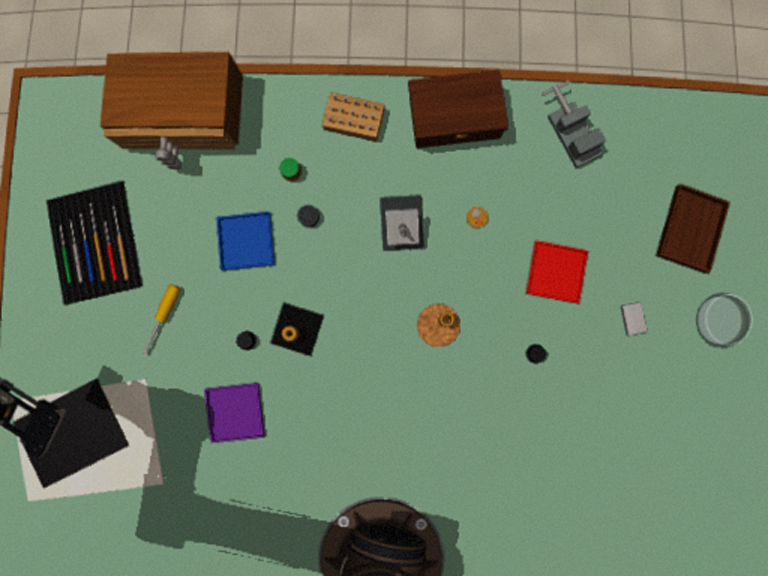

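View pics/wrist0.png

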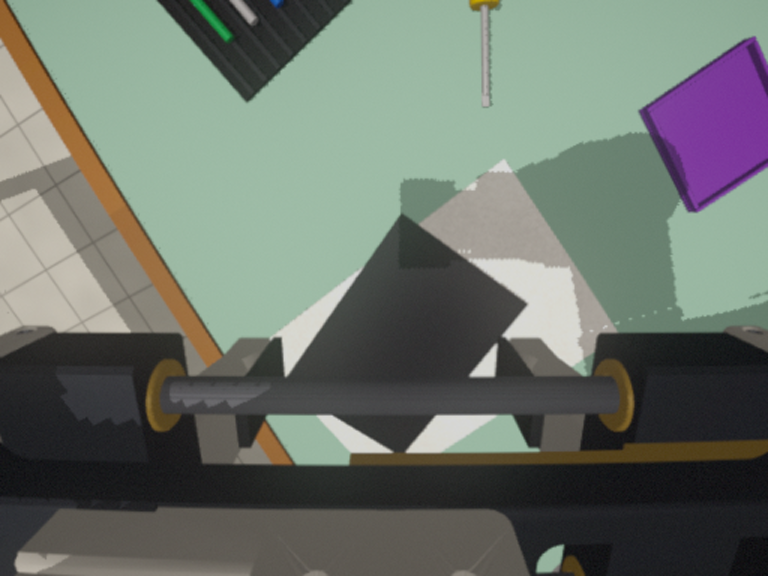

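The blue tray is at (246,241) in the enlarged top view. A purple tray at (235,412) and a brown one at (692,228) share its shape, but only the first is blue. The red tray is at (557,272). The test bushing is on the round cork at (447,319), and the waiting one is on the black square at (289,334). The gauge is at (403,225), with its pin leaning towards the image bottom. I'll confirm with crops.

Run:
```python
from h import *
s,o=pickle.load(open("top0.pkl","rb"));c,o2=pickle.load(open("scene0.pkl","rb"))
a=s["image"];b=c["image"]
t1=cv2.resize(a[120:245,130:405],(780,355),interpolation=cv2.INTER_CUBIC)
g=cv2.resize(a[125:240,245:320],(156*1,240),interpolation=cv2.INTER_CUBIC)
save("crop_top",t1)
u=cv2.resize(a[125:240,245:325],(417,600),interpolation=cv2.INTER_CUBIC)
v=cv2.resize(b[165:265,200:275],(383,510),interpolation=cv2.INTER_CUBIC);v=cv2.copyMakeBorder(v,0,90,0,0,0)
save("crop_g",np.hstack([u,v])[:, :800])
hsv=cv2.cvtColor(a,cv2.COLOR_RGB2HSV)
def blob(m,n):
    k,l,st,ce=cv2.connectedComponentsWithStats(m.astype(np.uint8))
    i=1+np.argmax(st[1:,4]);cnt=max(cv2.findContours((l==i).astype(np.uint8),0,2)[0],key=cv2.contourArea)
    return st[i],ce[i],cv2.minAreaRect(cnt)
H,S,V=hsv[...,0],hsv[...,1],hsv[...,2]
for n,m in(("blue",(H>100)&(H<122)&(S>130)),("red",((H<5)|(H>175))&(S>180))):
    st,ce,r=blob(m,n);print(n,st,ce,r, onz(s,[r[0]],0.009))
```

```text
blue [ 144  141   39   39 1293] [163.10054138 160.31322506] ((162.9257354736328, 160.25741577148438), (36.119850158691406, 36.21935272216797), 84.2894058227539) [[0.61023695 0.28617665 0.009     ]]
red [ 351  161   41   41 1282] [371.06084243 181.01326053] ((371.06329345703125, 181.01100158691406), (35.85314178466797, 36.06732177734375), 9.86580753326416) [[ 0.56682199 -0.32370534  0.009     ]]
```

View pics/crop_top.png

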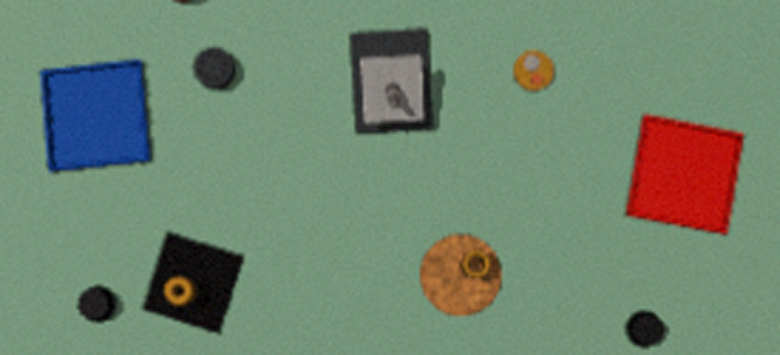

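View pics/crop_g.png

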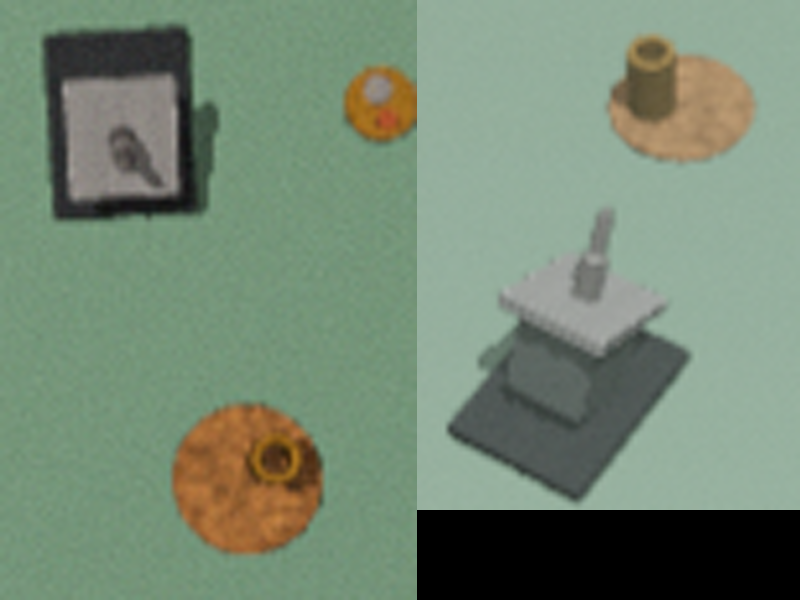

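Run:
```python
from h import *
s,o=pickle.load(open("top0.pkl","rb"));c,_=pickle.load(open("scene0.pkl","rb"))
print("bush A top",onz(s,[(297.8,213.1)],.048), "cork", onz(s,[(130+461/2.836,120+275/2.836)],.003))
# scene bushing top: crop v (652-417,48)/5.1 + (200,165)
print("scene bush top",onz(c,[(200+(652-417)/5.107,165+48/5.1)],.048))
im=s["image"];h=cv2.cvtColor(im,cv2.COLOR_RGB2HSV)
roi=np.zeros(h.shape[:2],bool);roi[125:170,248:288]=1
m=roi&((h[...,1]<50))
cnt=max(cv2.findContours(m.astype(np.uint8),0,2)[0],key=cv2.contourArea)
r=cv2.minAreaRect(cnt);b=cv2.boxPoints(r);print("gauge rect",r);P=onz(s,b,.01);print(P[:,:2],P.mean(0))
for i in range(4): print(np.linalg.norm(P[i]-P[i-1]),np.degrees(np.arctan2(*(P[i]-P[i-1])[1::-1])))
g=P.mean(0)
print(rays(s,[(255+14,155)])[1])
```

```text
bush A top [[ 0.46665374 -0.10948279  0.048     ]] cork [[ 0.45618626 -0.09745368  0.003     ]]
scene bush top [[ 0.46381251 -0.10871099  0.048     ]]
gauge rect ((267.27056884765625, 148.0176239013672), (36.27745056152344, 27.840831756591797), 85.60128784179688)
[[ 0.7031625   0.02747619]
 [ 0.71178452 -0.05342079]
 [ 0.60556337 -0.06423454]
 [ 0.5970085   0.01604935]] [ 0.65437972 -0.01853245  0.01      ]
0.1067672395620963 6.1438880422444475
0.08135515120574285 -83.91636761445743
0.10677017302929044 -174.18708372222883
0.08073839328360102 96.08235451491052
[[ 0.14004606 -0.0027128  -0.99255349]]
```

Request:
{"name": "jog_arm", "arguments": {
  "commands": [
    [15,-35,0,4],
    [15,-35,0,4],
    [15,-35,0,4],
    [15,-35,0,4],
    [15,-35,0,4],
    [15,-35,0,4],
    [10,-35,0,4],
    [10,-35,0,4],
    [10,-35,0,0],
    [0,-35,0,0]
  ]
}}

```text
clock: 0.98
tool_pos: [0.4185, 0.254, 0.2263]
orientation: [180.0, -0.0, 5.8]
force: [1.2, -0.3, 0.7]
opening: 0.0882
```

Request:
{"name": "jog_arm", "arguments": {
  "commands": [
    [0,-35,0,0],
    [0,-35,0,0],
    [0,-35,0,0],
    [0,-35,0,0],
    [0,-35,0,0],
    [0,-35,0,0],
    [0,-35,0,0],
    [0,-35,0,0],
    [0,-35,0,0],
    [0,0,0,0]
  ]
}}

```text
clock: 1.82
tool_pos: [0.4167, -0.0636, 0.2264]
orientation: [180.0, 0.1, 5.6]
force: [0.2, 0.5, -0.5]
opening: 0.0876
```

```bash
cat > w.py <<'E'
from h import *
import sys
n=sys.argv[1];o=get_obs();s=snapshot("wrist");pickle.dump((s,o),open(n+".pkl","wb"));save(n,s["image"],1.5)
print(o["clock"],o["tool_pos"],o["orientation"],o["force"],o["opening"])
E
python3 w.py w1
```

```text
1.8167 [ 0.41666951 -0.06358745  0.22641424] [1.79967169e+02 5.08849563e-02 5.58336796e+00] [ 0.2069561   0.49775966 -0.50302596] 0.0875713115039575
```

View pics/w1.png

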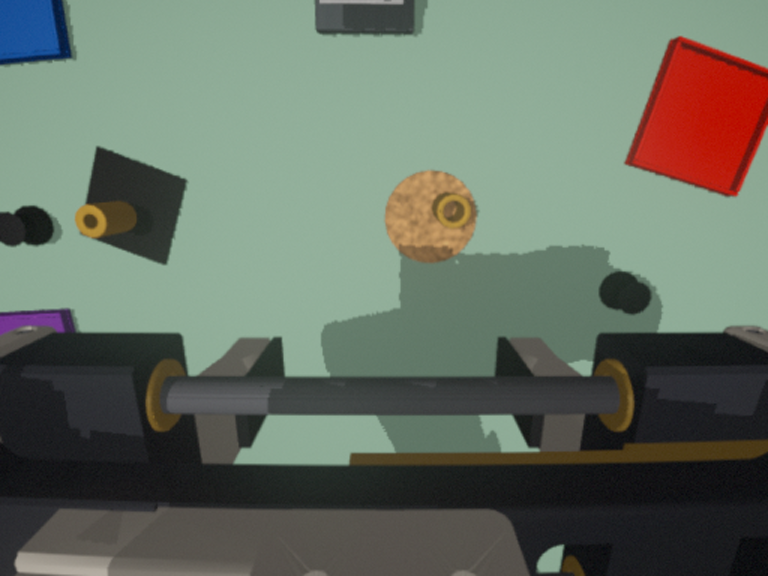

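The wrist view shows the test bushing's top ring at (453,210), with the gauge at the top edge and the waiting bushing at the left.

Run:
```python
from h import *
s,o=pickle.load(open("w1.pkl","rb"))
h=cv2.cvtColor(s["image"],cv2.COLOR_RGB2HSV)
save("c1",s["image"][105:180,250:325],8)
print(onz(s,[(453/1.5,210/1.5)],.048,o), onz(s,[(431/1.5,216/1.5)],.003,o))
```

```text
[[ 0.46896472 -0.11006629  0.048     ]] [[ 0.45889348 -0.09811869  0.003     ]]
```

View pics/c1.png

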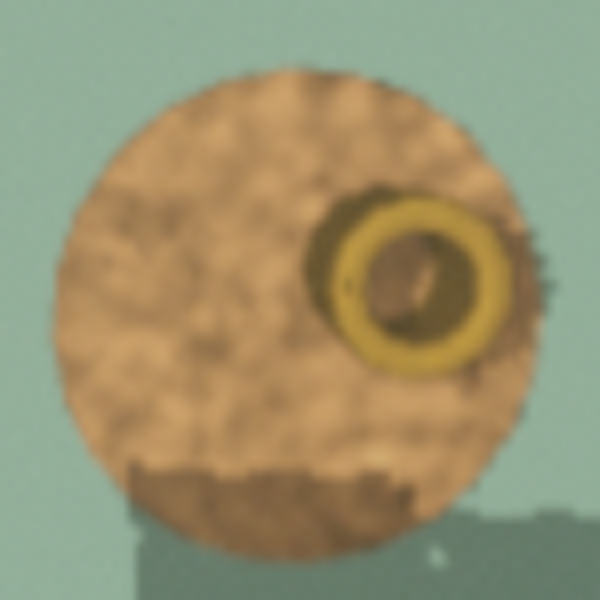

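Request:
{"name": "jog_arm", "arguments": {
  "commands": [
    [25,-23,-10,0],
    [26,-23,-20,0],
    [0,0,-35,0],
    [0,0,-35,0],
    [0,0,-35,0],
    [0,0,-30,0],
    [0,0,-25,0],
    [0,0,-15,0],
    [0,0,-8,0],
    [0,0,0,0]
  ]
}}

```text
clock: 2.7
tool_pos: [0.4678, -0.1047, 0.012]
orientation: [180.0, 0.2, 5.9]
force: [-0.8, 0.2, -0.5]
opening: 0.0874
```

```bash
python3 w.py w2
```

```text
2.7 [ 0.46778254 -0.10468082  0.01197224] [179.99099483   0.19531278   5.86689434] [-0.75205748  0.22231828 -0.4594043 ] 0.08742322876882425
```

View pics/w2.png

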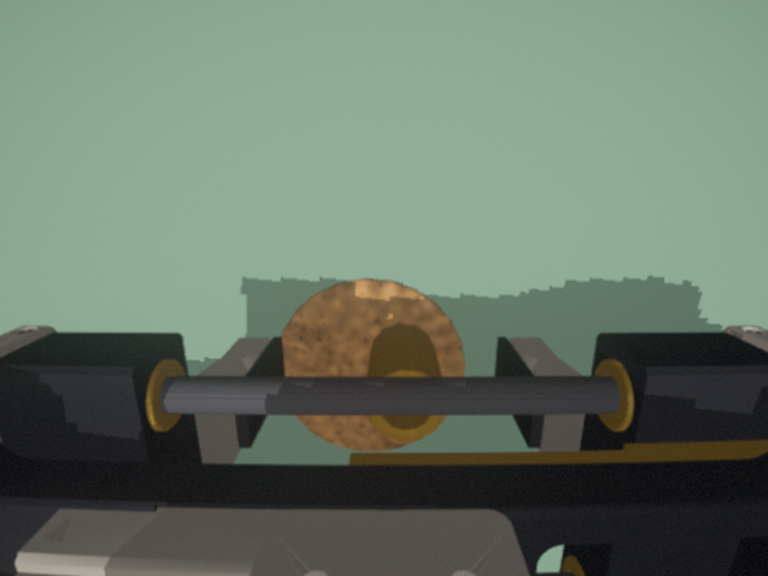

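Run:
```python
from h import *
s,o=pickle.load(open("w2.pkl","rb"))
print(onz(s,[(406/1.5,407/1.5)],.048,o), proj(s,[[.468,-.11,.048]],o)*1.5)
```

```text
[[ 0.4685514  -0.11052059  0.048     ]] [[404.23964971 408.32471639]]
```

Request:
{"name": "jog_arm", "arguments": {
  "commands": [
    [0,-5,-1,0],
    [0,0,0,0],
    [0,0,0,0],
    [0,0,0,0],
    [0,0,0,0],
    [0,0,0,0],
    [0,0,0,0],
    [0,0,0,0],
    [0,0,0,0],
    [0,0,0,0]
  ],
  "fingers": 20
}}

```text
clock: 3.58
tool_pos: [0.4687, -0.1102, 0.0125]
orientation: [180.0, 0.0, 5.8]
force: [0.8, -0.5, 0.7]
opening: 0.027
```

Request:
{"name": "jog_arm", "arguments": {
  "commands": [
    [0,0,20,0],
    [0,0,35,0],
    [0,5,35,0],
    [6,15,35,0],
    [8,20,30,0],
    [8,20,20,0],
    [8,20,10,0],
    [0,0,0,0],
    [0,0,0,0],
    [0,0,0,0]
  ]
}}

```text
clock: 4.42
tool_pos: [0.4978, -0.0303, 0.1967]
orientation: [-180.0, 0.1, 5.8]
force: [-0.1, -0.8, -2.7]
opening: 0.0275
```

```bash
python3 w.py w3
```

```text
4.4167 [ 0.4977855  -0.03034413  0.19665965] [-1.79995184e+02  1.05588266e-01  5.83775056e+00] [-0.1145958  -0.84001007 -2.73900272] 0.027492522784205442
```

View pics/w3.png

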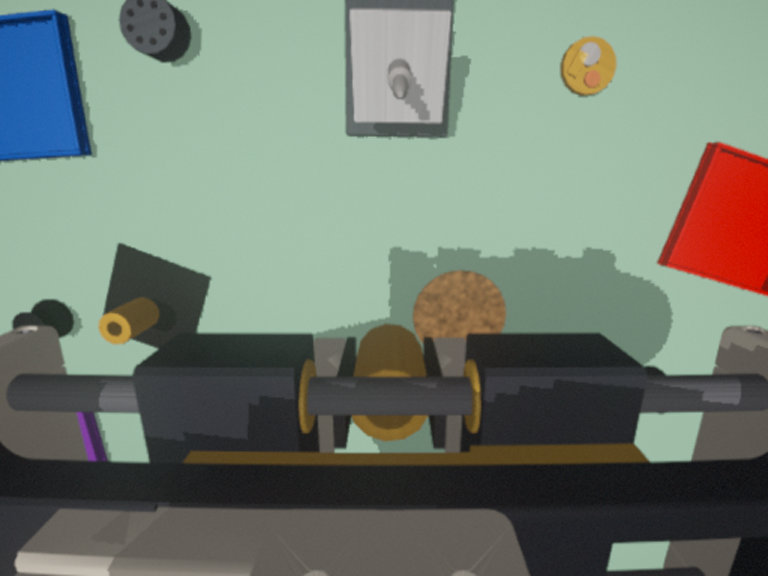

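The bushing is held between the pads. The gauge pin is at rows 60–100, column 400, with its tip at (402,92) and its shadow to the lower right. One more view from further ahead should be enough to triangulate it.

Request:
{"name": "jog_arm", "arguments": {
  "commands": [
    [20,8,10,0],
    [20,8,10,0],
    [20,8,10,0],
    [15,8,0,0],
    [0,0,0,0],
    [0,0,0,0],
    [0,0,0,0],
    [0,0,0,0],
    [0,0,0,0],
    [0,0,0,0]
  ]
}}

```text
clock: 5.3
tool_pos: [0.5733, 0.0014, 0.2277]
orientation: [-180.0, -0.0, 5.8]
force: [-0.0, -0.9, -1.3]
opening: 0.0272
```

```bash
python3 w.py w4
python3 - <<'E'
from h import *
a=pickle.load(open("w3.pkl","rb"))[0]["image"];b=pickle.load(open("w4.pkl","rb"))[0]["image"];c=pickle.load(open("scene0.pkl","rb"))[0]["image"]
f=lambda i,r,k:cv2.resize(i[r:r+75,k:k+65],(390,450),interpolation=cv2.INTER_CUBIC)
save("g3",np.hstack([f(a,15,230),f(c,195,205)]));save("w4b",b,1.5)
E
```

```text
5.3 [0.57326215 0.00141574 0.22767348] [-1.79998478e+02 -5.02207833e-03  5.81096058e+00] [-0.02458962 -0.94449827 -1.29553701] 0.027176507332966563
```

View pics/g3.png

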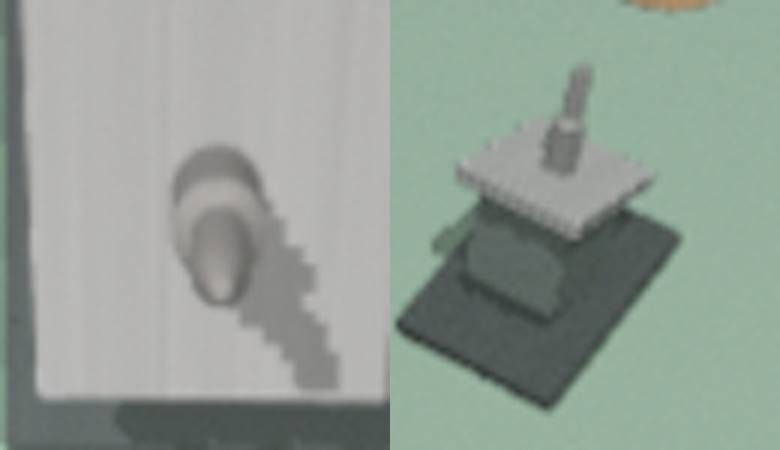

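View pics/w4.png

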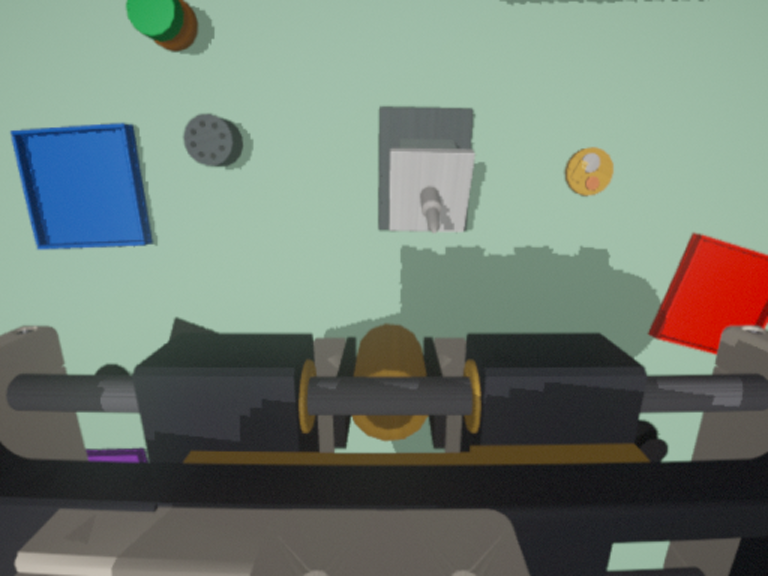

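Run:
```python
from h import *
b=pickle.load(open("w4.pkl","rb"))[0]["image"]
save("g4",b[65:160,245:325],6)
```

```text
(no output)
```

View pics/g4.png

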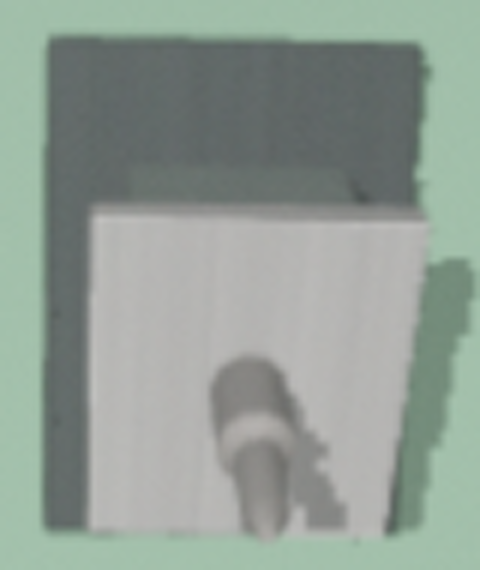

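```bash
cat > tri.py <<'E'
from h import *
def tri(L):
    A=np.zeros((3,3));b=np.zeros(3)
    for s,o,uv in L:
        c,d=rays(s,[uv],o);d=d[0]/np.linalg.norm(d[0]);P=np.eye(3)-np.outer(d,d);A+=P;b+=P@c
    return np.linalg.solve(A,b)
E
python3 - <<'E'
from tri import *
A=pickle.load(open("w3.pkl","rb"));B=pickle.load(open("w4.pkl","rb"));C=pickle.load(open("scene0.pkl","rb"))
a=(*A,(267.0,63.8));b=(*B,(245+265/6,65+530/6));c=(*C,(236.7,206.8))
for L in([a,b],[a,c],[b,c],[a,b,c]):
    X=tri(L);print(X,[np.round(proj(s,X,o)-uv,2).tolist() for s,o,uv in L])
f=lambda u,v:(245+u/6,65+v/6)
P=onz(B[0],[f(50,38),f(420,42),f(45,530)],.01,B[1]);print(P[:,:2])
print(np.degrees(np.arctan2(*(P[0]-P[2])[1::-1])),np.degrees(np.arctan2(*(P[0]-P[1])[1::-1]))-90,np.linalg.norm(P[0]-P[2]),np.linalg.norm(P[0]-P[1]),(P[1]+P[2])/2)
yaw=np.radians(5.6);X=tri([a,b,c])
ax=np.array([-np.sin(np.radians(26))*np.cos(yaw),-np.sin(np.radians(26))*np.sin(yaw),np.cos(np.radians(26))])
print("foot",X-ax*.0495)
F=X-ax*.0495
print(proj(B[0],[F,F+ax*.0235,F+ax*.05],B[1])@np.diag([6,6])-np.array([245,65])*6)
print(proj(A[0],[F,F+ax*.0235,F+ax*.05],A[1])@np.diag([6,6])-np.array([230,15])*6)
E
```

```text
[ 0.61464232 -0.02501766  0.10399778] [[[-0.03, 0.01]], [[0.02, -0.01]]]
[ 0.61381512 -0.02425284  0.1058242 ] [[[-1.0, 0.56]], [[-0.37, -0.04]]]
[ 0.61429231 -0.02394132  0.10632058] [[[-0.84, 0.52]], [[-0.4, -0.0]]]
[ 0.61417601 -0.0244145   0.10581199] [[[-0.76, 0.12]], [[-0.44, 0.62]], [[-0.51, 0.02]]]
[[ 0.70194515  0.02185098]
 [ 0.70937476 -0.05554672]
 [ 0.59909118  0.01295839]]
4.941411203494185 5.483178092942524 0.10323767294916278 0.07775347584688924 [ 0.65423297 -0.02129417  0.01      ]
foot [ 0.63577182 -0.02229701  0.06132169]
[[241.89629336 390.09196229]
 [250.97742139 453.7424031 ]
 [262.5782062  535.34623193]]
[[212.19216729 200.60709689]
 [214.49613224 241.15623135]
 [217.52597676 294.61963261]]
```

Run:
```python
from tri import *
A=pickle.load(open("w3.pkl","rb"));B=pickle.load(open("w4.pkl","rb"));C=pickle.load(open("scene0.pkl","rb"))
for (s,o),uv in((A,(267.0,63.8)),(B,(245+265/6,65+530/6)),(C,(236.7,206.8))):print(onz(s,[uv],.1095,o))
```

```text
[[ 0.61368692 -0.02499793  0.1095    ]]
[[ 0.61524601 -0.02433672  0.1095    ]]
[[ 0.61581466 -0.02140666  0.1095    ]]
```

Request:
{"name": "jog_arm", "arguments": {
  "commands": [
    [10,-6,0,0],
    [14,-10,-10,0],
    [14,-10,-20,0],
    [6,0,-20,0],
    [0,0,-20,0],
    [0,0,-15,0],
    [0,0,-7,0],
    [0,0,0,0],
    [0,0,0,0],
    [0,0,0,0]
  ]
}}

```text
clock: 6.18
tool_pos: [0.6187, -0.0242, 0.1369]
orientation: [180.0, -0.1, 5.8]
force: [0.4, 0.6, -0.8]
opening: 0.0272
```

```bash
cat > two.py <<'E'
from h import *
import sys
n=sys.argv[1];o=get_obs();w=snapshot("wrist");c=snapshot("scene")
pickle.dump((w,o),open(n+"w.pkl","wb"));pickle.dump((c,o),open(n+"s.pkl","wb"))
p=proj(c,[[.63,-.022,.09]])[0].astype(int)
x,y=p-[32,37]
a=cv2.resize(c["image"][y:y+75,x:x+65],(390,450),interpolation=cv2.INTER_CUBIC)
b=cv2.resize(w["image"][180:330,195:325],(390,450),interpolation=cv2.INTER_CUBIC)
save(n,np.hstack([a,b]));print("crop",x,y,o["clock"],o["tool_pos"],o["force"],o["moment"],o["opening"])
E
python3 two.py t1
```

```text
crop 201 178 6.1833 [ 0.61866482 -0.02418232  0.13690831] [ 0.44650059  0.55932759 -0.76797052] [ 0.028565    0.04764907 -0.02213408] 0.027197674620126868
```

View pics/t1.png

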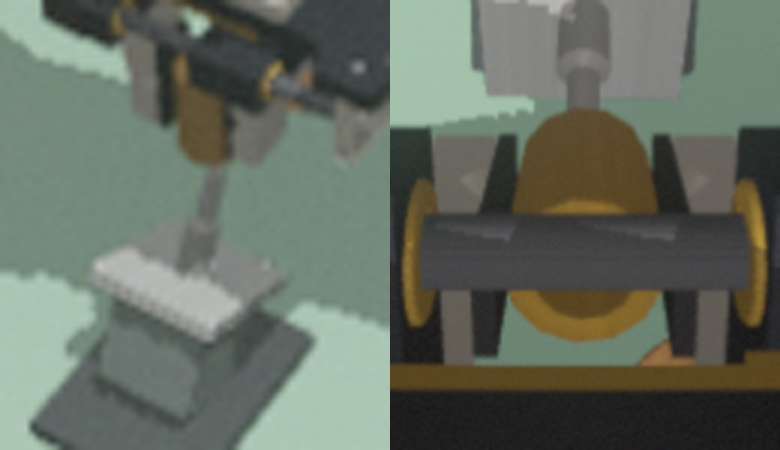

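Request:
{"name": "jog_arm", "arguments": {
  "commands": [
    [-1,0,-3,0],
    [0,0,-3,0],
    [0,0,-3,0],
    [0,0,-3,0],
    [0,0,-3,0],
    [0,0,-2,0],
    [0,0,-2,0],
    [0,0,-2,0],
    [0,0,0,0],
    [0,0,0,0]
  ]
}}

```text
clock: 7.12
tool_pos: [0.6167, -0.0242, 0.1144]
orientation: [180.0, 0.0, 5.8]
force: [0.9, 0.6, -2.8]
opening: 0.0273
```

```bash
python3 two.py t2
```

```text
crop 201 178 7.1167 [ 0.61669152 -0.02424388  0.11442984] [ 0.85992551  0.56738201 -2.75944894] [-0.09365428  0.01257887 -0.00805842] 0.027325294804377714
```

View pics/t2.png

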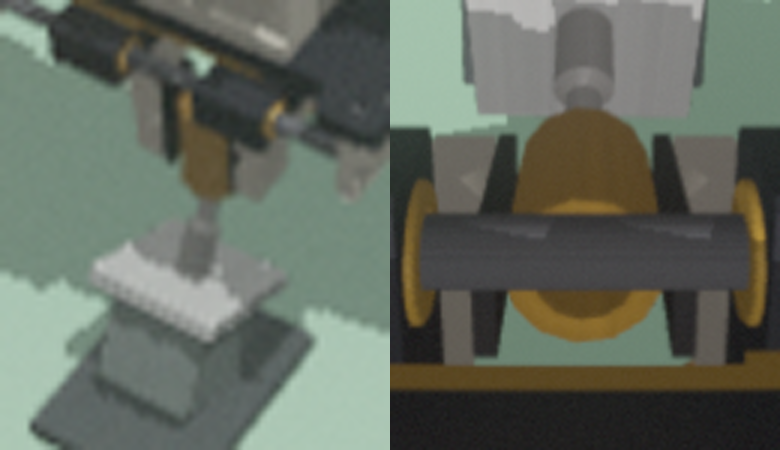

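The pin tip has entered the bore by about 5 mm with no noticeable force. I'll go deeper slowly.

Request:
{"name": "jog_arm", "arguments": {
  "commands": [
    [0,0,-1,0],
    [0,0,-1,0],
    [0,0,-1,0],
    [0.3,0,-1,0],
    [0.3,0,-1,0],
    [0.4,0,-1,0],
    [0.4,0,-1,0],
    [0.4,0,-1,0],
    [0,0,0,0],
    [0,0,0,0]
  ]
}}

```text
clock: 8.05
tool_pos: [0.6185, -0.0242, 0.1064]
orientation: [180.0, 0.0, 5.8]
force: [0.2, 0.8, -1.2]
opening: 0.0274
```

Request:
{"name": "jog_arm", "arguments": {
  "commands": [
    [0.4,0,-0.9,0],
    [0.5,0,-0.9,0],
    [0.4,0,-0.9,0],
    [0.5,0.1,-0.9,0],
    [0.4,0,-0.9,0],
    [0,0,0,0],
    [0,0,0,0],
    [0,0,0,0],
    [0,0,0,0],
    [0,0,0,0]
  ]
}}

```text
clock: 8.88
tool_pos: [0.6207, -0.0242, 0.1021]
orientation: [180.0, -0.0, 5.8]
force: [0.0, 0.0, -2.2]
opening: 0.027
```

```bash
python3 two.py t3
```

```text
crop 201 178 8.8833 [ 0.62073892 -0.02416769  0.1021324 ] [ 0.01556658  0.04946073 -2.16734319] [-0.11558514 -0.05807771  0.01349831] 0.027036517999993043
```

View pics/t3.png

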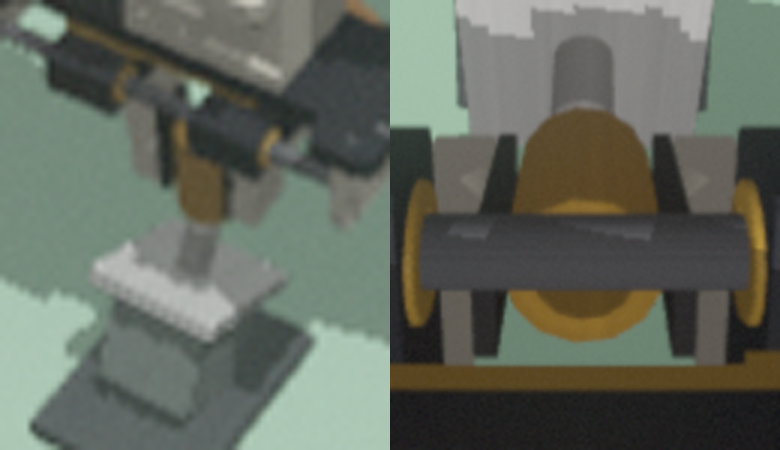

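Request:
{"name": "jog_arm", "arguments": {
  "commands": [
    [0.4,0,-0.9,0],
    [0.5,0,-0.9,0],
    [0.4,0,-0.9,0],
    [0,0,0,0],
    [0,0,0,0],
    [0,0,0,0],
    [0,0,0,0],
    [0,0,0,0],
    [0,0,0,0],
    [0,0,0,0]
  ]
}}

```text
clock: 9.82
tool_pos: [0.622, -0.0241, 0.0994]
orientation: [-180.0, -0.0, 5.8]
force: [-1.0, 0.6, -2.3]
opening: 0.0271
```

Request:
{"name": "jog_arm", "arguments": {
  "commands": [
    [0.4,0,-0.9,0],
    [0.5,0,-0.9,0],
    [0.4,0,-0.9,0],
    [0.5,0,-0.9,0],
    [0,0,0,0],
    [0,0,0,0],
    [0,0,0,0],
    [0,0,0,0],
    [0,0,0,0],
    [0,0,0,0]
  ]
}}

```text
clock: 10.65
tool_pos: [0.6228, -0.0243, 0.0973]
orientation: [180.0, 0.1, 5.9]
force: [-8.9, 1.3, 12.4]
opening: 0.0275
```

```bash
python3 two.py t4
```

```text
crop 201 178 10.65 [ 0.62283554 -0.0242552   0.09732172] [-8.91938258  1.32944284 12.4413743 ] [ 0.67670271  3.34571437 -0.04382288] 0.02745114847540365
```

View pics/t4.png

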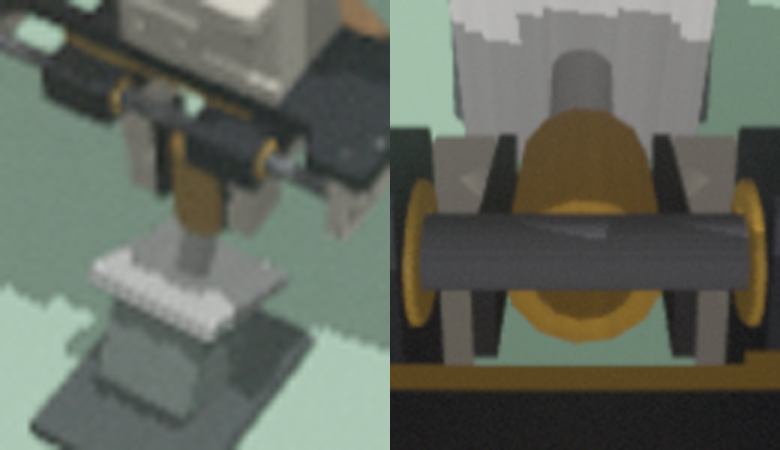

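Contact is about 15 N now, as expected from a vertical bushing on a leaning pin. I'll shift the hand towards the lean (-x) so the bushing pivots in the pads and aligns with the pin.

Request:
{"name": "jog_arm", "arguments": {
  "commands": [
    [-0.7,0,0.5,0],
    [-0.7,0,0,0],
    [-0.7,0,0,0],
    [-0.7,0,0,0],
    [-0.7,0,0,0],
    [0,0,0,0],
    [0,0,0,0],
    [0,0,0,0],
    [0,0,0,0],
    [0,0,0,0]
  ]
}}

```text
clock: 11.58
tool_pos: [0.6222, -0.0241, 0.0974]
orientation: [180.0, -0.2, 5.9]
force: [2.6, -2.0, 6.6]
opening: 0.0275
```

Request:
{"name": "jog_arm", "arguments": {
  "commands": [
    [-0.8,0,0,0],
    [-0.8,0,0,0],
    [-0.8,0,0,0],
    [-0.8,0,0,0],
    [0,0,0,0],
    [0,0,0,0],
    [0,0,0,0],
    [0,0,0,0],
    [0,0,0,0],
    [0,0,0,0]
  ]
}}

```text
clock: 12.42
tool_pos: [0.62, -0.0237, 0.0979]
orientation: [180.0, -0.3, 5.9]
force: [5.7, -0.1, 6.4]
opening: 0.0271
```

```bash
python3 two.py t5
```

```text
crop 201 178 12.4167 [ 0.61999922 -0.02367167  0.09787486] [ 5.66418804 -0.10799762  6.35320448] [-0.07504728 -2.03014902 -0.04138761] 0.027086304401954277
```

View pics/t5.png

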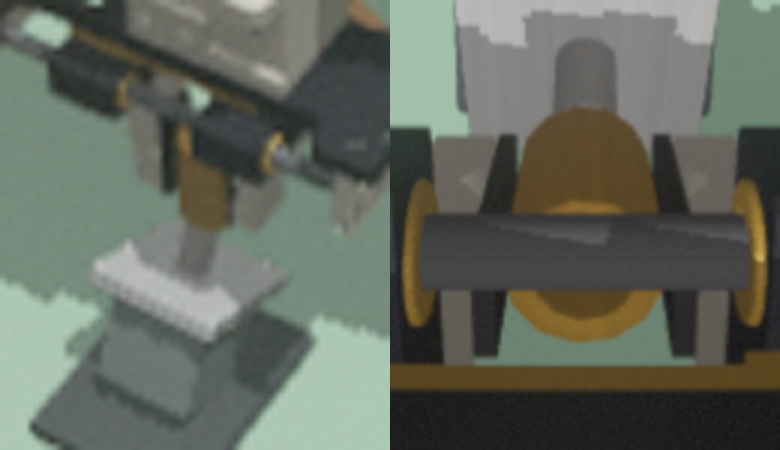

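Request:
{"name": "jog_arm", "arguments": {
  "commands": [
    [-0.8,0,0,0],
    [-0.8,0,0,0],
    [-0.8,0,0,0],
    [-0.8,0,0,0],
    [-0.8,0,0,0],
    [0,0,0,0],
    [0,0,0,0],
    [0,0,0,0],
    [0,0,0,0],
    [0,0,0,0]
  ]
}}

```text
clock: 13.35
tool_pos: [0.6185, -0.0237, 0.0978]
orientation: [180.0, -0.6, 5.9]
force: [13.7, -3.5, -1.1]
opening: 0.0265
```

```bash
python3 two.py t6
```

```text
crop 201 178 13.35 [ 0.61845429 -0.02370374  0.09784268] [13.6913366  -3.48938244 -1.09916689] [-1.28196510e+00 -5.48982883e+00 -5.16131417e-03] 0.02654952846158538
```

View pics/t6.png

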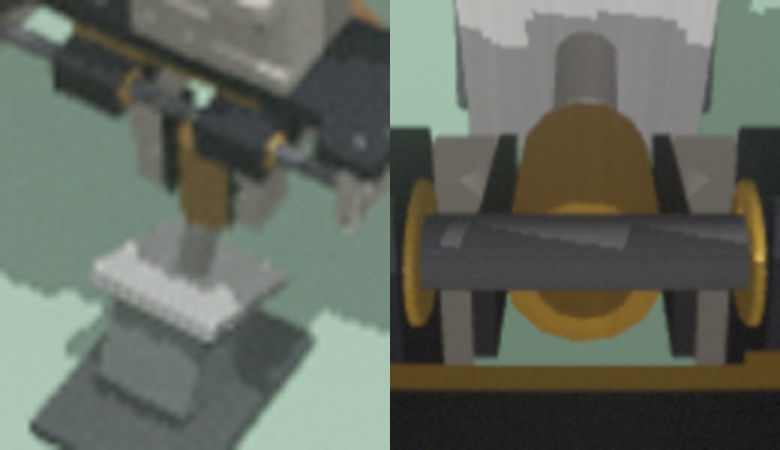

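Request:
{"name": "jog_arm", "arguments": {
  "commands": [
    [-1,0,-0.5,0],
    [-1,0,-0.5,0],
    [-1,0,-0.5,0],
    [-1,0,-0.5,0],
    [-1,0,0,0],
    [-1,0,0,0],
    [0,0,0,0],
    [0,0,0,0],
    [0,0,0,0],
    [0,0,0,0]
  ]
}}

```text
clock: 14.28
tool_pos: [0.6131, -0.0241, 0.0963]
orientation: [179.9, -0.6, 5.9]
force: [14.9, -5.9, -1.8]
opening: 0.0271
```

```bash
python3 two.py t7
```

```text
crop 201 178 14.2833 [ 0.61313238 -0.02411586  0.09631192] [14.87484932 -5.88213338 -1.7860338 ] [-2.20045823 -6.01859919 -0.16093992] 0.027087030699954842
```

View pics/t7.png

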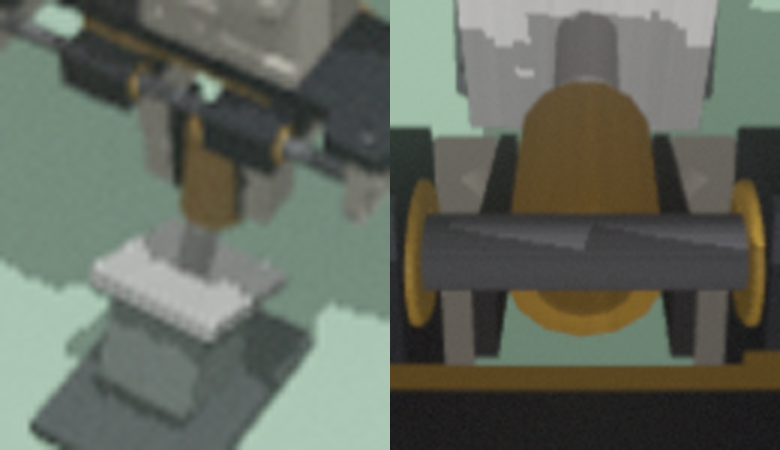

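Pivoting works at about 15 N. I'll continue the rotation and relieve the sideways load a little.

Request:
{"name": "jog_arm", "arguments": {
  "commands": [
    [-1,-0.5,-0.5,0],
    [-1,-0.5,-0.5,0],
    [-1,-0.5,-0.5,0],
    [-1,0,-0.5,0],
    [-1,0,-0.5,0],
    [-1,0,0,0],
    [0,0,0,0],
    [0,0,0,0],
    [0,0,0,0],
    [0,0,0,0]
  ]
}}

```text
clock: 15.22
tool_pos: [0.6068, -0.0251, 0.0939]
orientation: [180.0, -0.6, 5.9]
force: [14.0, -2.1, 1.8]
opening: 0.0264
```

```bash
python3 two.py t8
```

```text
crop 201 178 15.2167 [ 0.60682169 -0.02511876  0.09386957] [14.02903408 -2.14711248  1.83233173] [-1.21732512 -5.26312674 -0.14022373] 0.026411166257594394
```

View pics/t8.png

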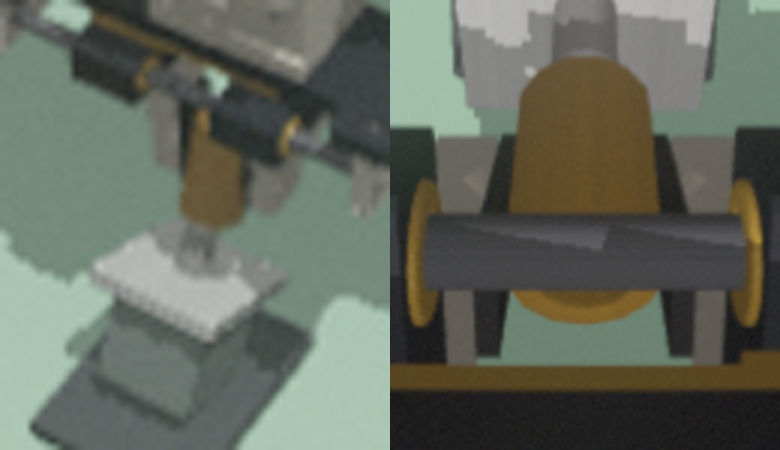

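The bushing is now tilted about as much as the pin, but pressed to the -x side. I'll relax the side load, then try along the pin axis.

Request:
{"name": "jog_arm", "arguments": {
  "commands": [
    [2,-0.4,0,0],
    [2,-0.4,0,0],
    [2,0,0,0],
    [2,0,0,0],
    [1,0,0,0],
    [1,0,-0.9,0],
    [0.4,0,-0.9,0],
    [0.4,0,-0.9,0],
    [0,0,0,0],
    [0,0,0,0]
  ]
}}

```text
clock: 16.15
tool_pos: [0.6134, -0.0254, 0.0892]
orientation: [-179.9, -0.2, 5.8]
force: [5.0, 3.8, 1.9]
opening: 0.0263
```

```bash
python3 two.py t9
```

```text
crop 201 178 16.15 [ 0.61335539 -0.02542678  0.08922131] [4.95041174 3.75423398 1.90578086] [ 1.62659154 -1.60443259  0.03024135] 0.026344802646326312
```

View pics/t9.png

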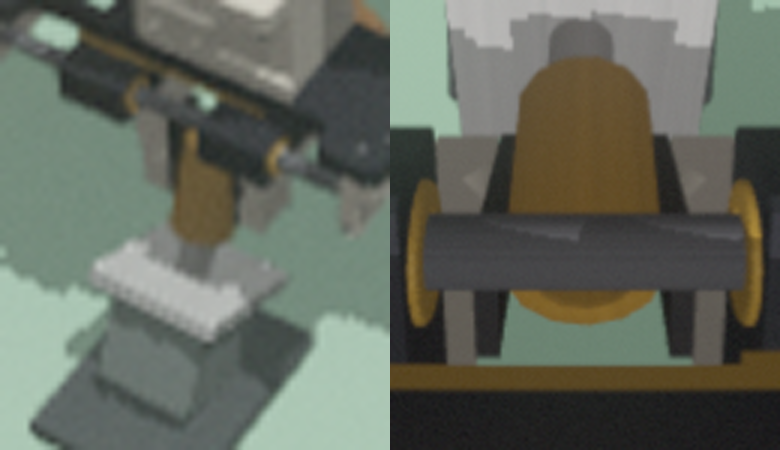

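It's past the cone's height with low force, so the bore seems to pass. I'll keep going along the axis.

Request:
{"name": "jog_arm", "arguments": {
  "commands": [
    [0.8,0.4,-0.9,0],
    [0.8,0.4,-0.9,0],
    [0.8,0.4,-0.9,0],
    [0.5,0,-0.9,0],
    [0.5,0,-0.9,0],
    [0.5,0,-0.9,0],
    [0.4,0,-0.9,0],
    [0.4,0,-0.9,0],
    [0,0,0,0],
    [0,0,0,0]
  ]
}}

```text
clock: 17.08
tool_pos: [0.617, -0.025, 0.0818]
orientation: [-180.0, -0.0, 5.8]
force: [4.0, 4.3, 1.5]
opening: 0.0266
```

Request:
{"name": "jog_arm", "arguments": {
  "commands": [
    [0.6,0.4,-0.9,0],
    [0.6,0.4,-0.9,0],
    [0.6,0.4,-0.9,0],
    [0.5,0,-0.9,0],
    [0.5,0,-0.9,0],
    [0.5,0,-0.9,0],
    [0.4,0,-0.9,0],
    [0.4,0,-0.9,0],
    [0,0,0,0],
    [0,0,0,0]
  ]
}}

```text
clock: 17.92
tool_pos: [0.6205, -0.0242, 0.0743]
orientation: [180.0, 0.0, 5.8]
force: [3.6, 0.0, -2.1]
opening: 0.0265
```

```bash
python3 two.py t10
```

```text
crop 201 178 17.9167 [ 0.62054382 -0.02416021  0.07431709] [ 3.57358474  0.04769262 -2.10380115] [ 0.07611346 -1.28349215  0.0215036 ] 0.026503452877746116
```

View pics/t10.png

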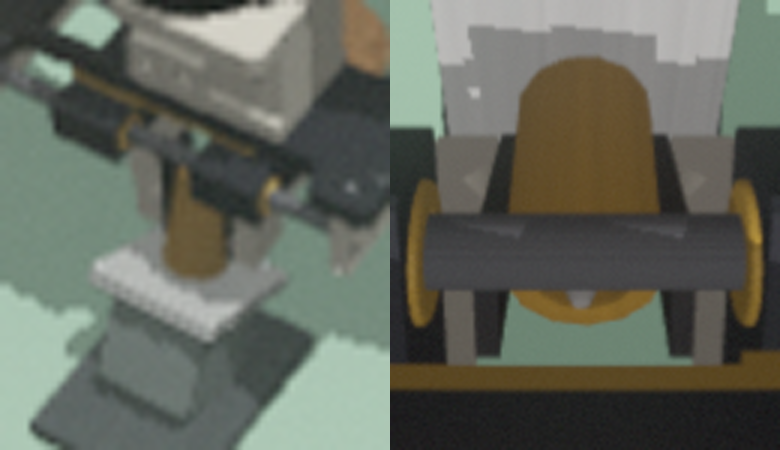

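It's nearly home: the pin tip shows inside the bore at (580,298), and the end sits close to the plate. I'll go 4 mm more and then let it settle.

Request:
{"name": "jog_arm", "arguments": {
  "commands": [
    [0.5,0,-0.9,0],
    [0.5,0,-0.9,0],
    [0.4,0,-0.9,0],
    [0.4,0,-0.9,0],
    [0.2,0,-0.5,0],
    [0,0,0,0],
    [0,0,0,0],
    [0,0,0,0],
    [0,0,0,0],
    [0,0,0,0]
  ]
}}

```text
clock: 18.85
tool_pos: [0.6211, -0.0243, 0.0726]
orientation: [180.0, 0.1, 5.9]
force: [-11.3, 2.6, 20.6]
opening: 0.0264
```

Request:
{"name": "jog_arm", "arguments": {
  "commands": [
    [0,0,0,0],
    [0,0,0,0],
    [0,0,0,0],
    [0,0,0,0],
    [0,0,0,0],
    [0,0,0,0],
    [0,0,0,0],
    [0,0,0,0],
    [0,0,0,0],
    [0,0,0,0]
  ],
  "fingers": 36
}}

```text
clock: 19.68
tool_pos: [0.6227, -0.0241, 0.0705]
orientation: [180.0, 0.0, 5.8]
force: [-0.1, 0.4, 0.2]
opening: 0.0363
```

```bash
python3 two.py t11
```

```text
crop 201 178 19.6833 [ 0.62271121 -0.02406351  0.07052192] [-0.14275922  0.43118329  0.22179365] [-0.05065204 -0.01691484 -0.04031077] 0.03629225375726656
```

View pics/t11.png

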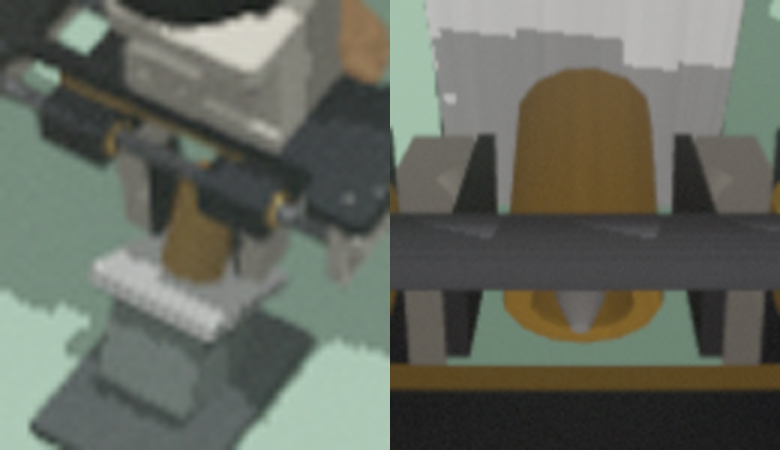

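It's fully home. The last push met about 23 N exactly along the pin axis at the plate, the lower end sits on the plate, and the tip stands proud of the upper end. The good bore means the blue tray. Next I'll regrip and slide it off along the axis.

Request:
{"name": "jog_arm", "arguments": {
  "commands": [
    [0,0,0,0],
    [0,0,0,0],
    [0,0,0,0],
    [0,0,0,0],
    [-1,-0.1,2,0],
    [-1.6,-0.2,3.3,0],
    [-2.2,-0.2,4.5,0],
    [-2.2,-0.2,4.5,0],
    [-2.2,-0.2,4.5,0],
    [-2.2,-0.2,4.5,0]
  ],
  "fingers": 20
}}

```text
clock: 20.62
tool_pos: [0.6107, -0.0253, 0.0944]
orientation: [-180.0, 0.0, 5.8]
force: [-0.4, 0.3, -1.4]
opening: 0.0265
```

Request:
{"name": "jog_arm", "arguments": {
  "commands": [
    [-2.2,-0.2,4.5,0],
    [-2.2,-0.2,4.5,0],
    [-2.2,-0.2,4.5,0],
    [-2.2,-0.2,4.5,0],
    [-2.2,-0.2,4.5,0],
    [-2.2,-0.2,4.5,0],
    [-2.2,-0.2,4.5,0],
    [-2.2,-0.2,4.5,0],
    [0,0,10,0],
    [0,0,20,0]
  ]
}}

```text
clock: 21.45
tool_pos: [0.5922, -0.0269, 0.1587]
orientation: [180.0, 0.2, 5.8]
force: [-0.6, 0.4, -3.8]
opening: 0.0263
```

```bash
python3 w.py w5; python3 two.py t12
```

```text
21.45 [ 0.59215687 -0.02690071  0.15871238] [179.99547628   0.22905306   5.80697192] [-0.62247251  0.44943626 -3.84669378] 0.026301804769040166
crop 201 178 21.5 [ 0.59518984 -0.02683643  0.16445978] [ 1.6589408  -0.82512086  3.27294924] [-0.00691842 -0.54510029 -0.01583949] 0.02686704761293451
```

View pics/w5.png

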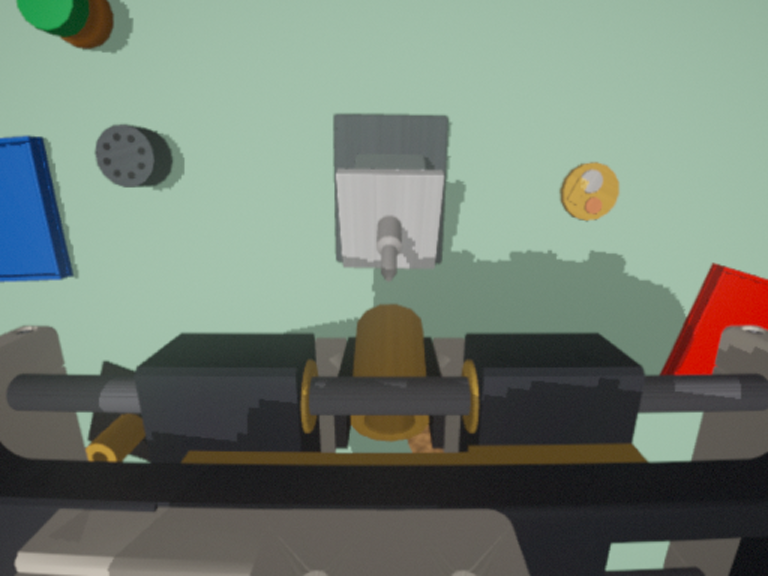

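View pics/t12.png

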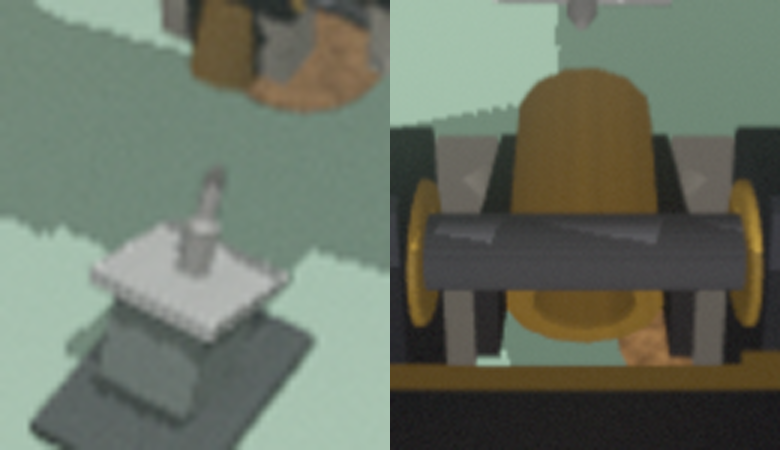

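The bushing is off the pin and held tilted, and the stand is clear. I'll carry it to the blue tray.

Request:
{"name": "jog_arm", "arguments": {
  "commands": [
    [0,15,0,0],
    [2,30,0,0],
    [2,38,0,0],
    [3,38,0,0],
    [3,38,0,0],
    [3,38,0,0],
    [2,38,-5,0],
    [0,38,-10,0],
    [0,28,-10,0],
    [0,12,-10,0]
  ]
}}

```text
clock: 22.43
tool_pos: [0.6083, 0.29, 0.1235]
orientation: [-180.0, 0.0, 6.0]
force: [0.9, 0.6, -1.5]
opening: 0.0266
```

```bash
python3 w.py w6
python3 - <<'E'
from h import *
s,o=pickle.load(open("w6.pkl","rb"))
print(proj(s,[[.61,.286,.004]],o)*1.5)
print(get_obs()["tool_pos"])
E
```

```text
22.4333 [0.60828837 0.29001383 0.12347312] [-1.79990672e+02  1.24040942e-02  5.97360075e+00] [ 0.92575072  0.59884569 -1.47600708] 0.026647671411427116
[[394.59850325 284.91361505]]
[0.60726973 0.28984659 0.12086653]
```

View pics/w6.png

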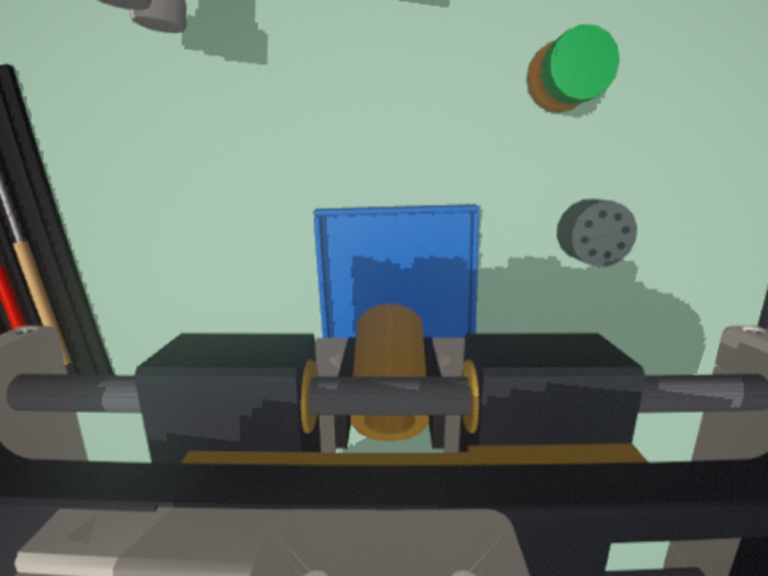

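Request:
{"name": "jog_arm", "arguments": {
  "commands": [
    [-4,-1,-15,0],
    [-4,-1,-20,0],
    [0,-1,-20,0],
    [0,0,-18,0],
    [0,0,-14,0],
    [0,0,-8,0],
    [0,0,-4,0],
    [0,0,-2,0],
    [0,0,0,0],
    [0,0,0,0]
  ]
}}

```text
clock: 23.32
tool_pos: [0.6012, 0.2835, 0.0247]
orientation: [-180.0, -0.1, 5.8]
force: [-0.3, -0.5, -1.2]
opening: 0.0265
```

Request:
{"name": "jog_arm", "arguments": {
  "commands": [
    [0,0,-1,0],
    [0,0,-1,0],
    [0,0,-1,0],
    [0,0,-1,0],
    [0,0,-1,0],
    [0,0,-1,0],
    [0,0,-1,0],
    [0,0,0,0],
    [0,0,0,0],
    [0,0,0,0]
  ]
}}

```text
clock: 24.15
tool_pos: [0.6008, 0.2833, 0.0169]
orientation: [180.0, -0.0, 5.8]
force: [-0.6, 0.7, -1.6]
opening: 0.0266
```

Not in contact yet. I'll press on, adding +x to right it.

Request:
{"name": "jog_arm", "arguments": {
  "commands": [
    [0,0,-1,0],
    [0,0,-1,0],
    [0,0,-1,0],
    [0,0,-1,0],
    [0,0,-1,0],
    [0,0,-1,0],
    [0,0,0,0],
    [0,0,0,0],
    [0,0,0,0],
    [0,0,0,0]
  ]
}}

```text
clock: 24.98
tool_pos: [0.6016, 0.2835, 0.0147]
orientation: [-180.0, -0.2, 5.9]
force: [-9.2, -3.3, 24.4]
opening: 0.0265
```

Request:
{"name": "jog_arm", "arguments": {
  "commands": [
    [1,0,0,0],
    [1,0,0,0],
    [1.5,0,0,0],
    [1.5,0,0,0],
    [1.5,0,0,0],
    [1.5,0,0,0],
    [1.5,0,0,0],
    [1.5,0,0,0],
    [0,0,0,0],
    [0,0,0,0]
  ]
}}

```text
clock: 25.82
tool_pos: [0.612, 0.2838, 0.0136]
orientation: [-180.0, -0.1, 5.9]
force: [-7.6, -1.1, 18.2]
opening: 0.0266
```

```bash
cat > two2.py <<'E'
from h import *
import sys
n=sys.argv[1];o=get_obs();w=snapshot("wrist");c=snapshot("scene")
pickle.dump((w,o),open(n+"w.pkl","wb"));pickle.dump((c,o),open(n+"s.pkl","wb"))
p=proj(c,[[.61,.286,.02]])[0].astype(int)
x,y=p-[32,37]
a=cv2.resize(c["image"][y:y+75,x:x+65],(390,450),interpolation=cv2.INTER_CUBIC)
b=cv2.resize(w["image"][180:330,195:325],(390,450),interpolation=cv2.INTER_CUBIC)
save(n,np.hstack([a,b]));print("crop",x,y,o["clock"],o["tool_pos"],o["force"],o["opening"])
E
python3 two2.py p1
```

```text
crop 310 252 25.8167 [0.6119586  0.28375564 0.0136342 ] [-7.62131034 -1.1132801  18.15116186] 0.026637803088112973
```

View pics/p1.png

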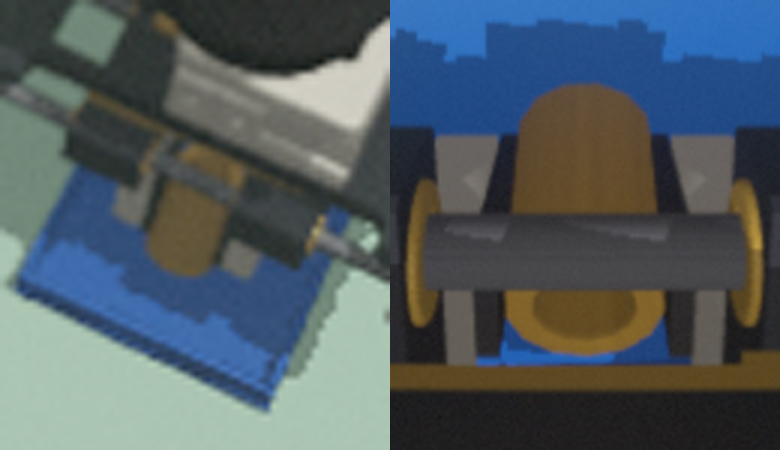

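About half righted. One more push, then let go in a loose cage.

Request:
{"name": "jog_arm", "arguments": {
  "commands": [
    [1,0,-1,0],
    [1,0,-1,0],
    [1,0,-1,0],
    [1,0,0,0],
    [1,0,0,0],
    [1,0,0,0],
    [1,0,0,0],
    [1,0,0,0],
    [0,0,0,0],
    [0,0,0,0]
  ]
}}

```text
clock: 26.75
tool_pos: [0.6199, 0.2841, 0.0105]
orientation: [-179.9, -0.1, 5.9]
force: [-8.3, 0.4, 17.0]
opening: 0.0267
```

```bash
python3 two2.py p2
```

```text
crop 310 252 26.75 [0.61986915 0.28412372 0.01054805] [-8.25495931  0.41214051 16.95172965] 0.02668185553371535
```

View pics/p2.png

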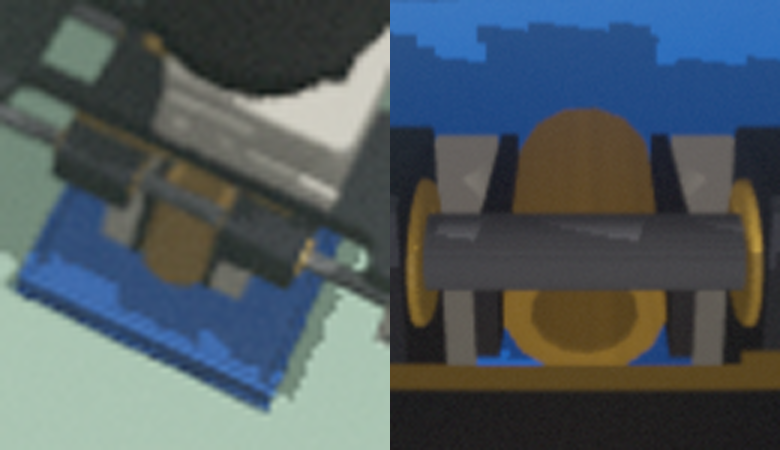

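Nearly upright. I'll relieve the press first and then open a little.

Request:
{"name": "jog_arm", "arguments": {
  "commands": [
    [-1,0,1,0],
    [-1,0,1,0],
    [-1,0,1,0],
    [0,0,0.5,0],
    [0,0,0,0],
    [0,0,0,0],
    [0,0,0,0],
    [0,0,0,0],
    [0,0,0,0],
    [0,0,0,0]
  ]
}}

```text
clock: 27.68
tool_pos: [0.6167, 0.2831, 0.0111]
orientation: [180.0, 0.0, 5.8]
force: [-0.7, -0.1, -2.0]
opening: 0.0266
```

Request:
{"name": "jog_arm", "arguments": {
  "commands": [
    [0,0,0,0],
    [0,0,0,0],
    [0,0,0,0],
    [0,0,0,0],
    [0,0,0,0],
    [0,0,0,0],
    [0,0,0,0],
    [0,0,0,0],
    [0,0,0,0],
    [0,0,0,0]
  ],
  "fingers": 34
}}

```text
clock: 28.52
tool_pos: [0.6167, 0.2833, 0.0114]
orientation: [180.0, -0.0, 5.8]
force: [0.3, 0.9, -0.4]
opening: 0.0341
```

```bash
python3 two2.py p3
```

```text
crop 310 252 28.5167 [0.61673166 0.28329097 0.01137239] [ 0.29487772  0.85726527 -0.39045974] 0.03413678076271286
```

View pics/p3.png

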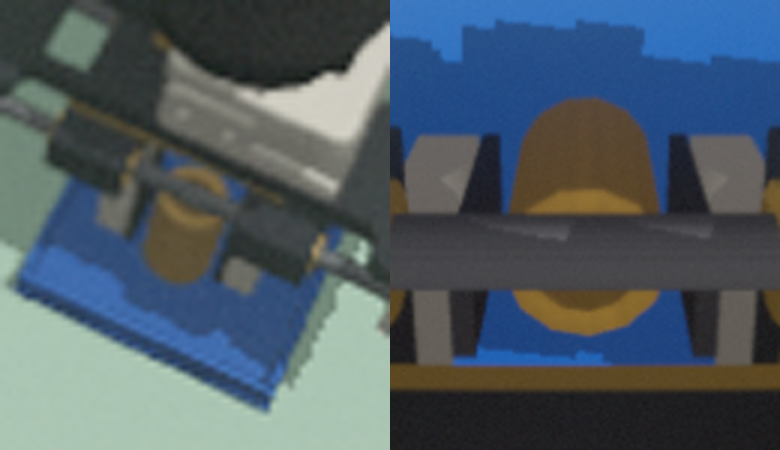

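It stands upright in the tray. I'll open wider and withdraw upward.

Request:
{"name": "jog_arm", "arguments": {
  "commands": [
    [0,0,0,0],
    [0,0,0,0],
    [0,0,0,0],
    [0,0,0,0],
    [0,0,10,0],
    [0,0,20,0],
    [0,0,30,0],
    [0,0,35,0],
    [0,0,35,0],
    [0,0,20,0]
  ],
  "fingers": 60
}}

```text
clock: 29.45
tool_pos: [0.6182, 0.2839, 0.167]
orientation: [-179.9, -0.3, 5.9]
force: [0.8, 0.4, 0.7]
opening: 0.0603
```

Request:
{"name": "jog_arm", "arguments": {
  "commands": [
    [-20,-10,10,0],
    [-30,-20,0,0],
    [-35,-25,0,0],
    [-35,-25,0,0],
    [-20,-20,0,0],
    [0,0,0,0],
    [0,0,0,0],
    [0,0,0,0],
    [0,0,0,0],
    [0,0,0,0]
  ]
}}

```text
clock: 30.28
tool_pos: [0.4795, 0.1854, 0.1713]
orientation: [180.0, 0.0, 5.8]
force: [0.3, -1.0, 0.7]
opening: 0.0603
```

```bash
python3 w.py w7;python3 two2.py p4
python3 - <<'E'
from h import *
s=snapshot("top");save("top9",s["image"][110:260,120:400],2.8)
s,o=pickle.load(open("w7.pkl","rb"));save("w7c",s["image"],1.5)
E
```

```text
30.2833 [0.47953002 0.18536383 0.17128057] [1.79991094e+02 4.33030198e-03 5.83086996e+00] [ 0.31286302 -1.03190995  0.74809591] 0.06027482229395242
crop 310 252 30.3333 [0.47943463 0.18528806 0.17109886] [-0.03540494 -1.27697575  0.11788012] 0.059888072482164434
```

View pics/w7.png

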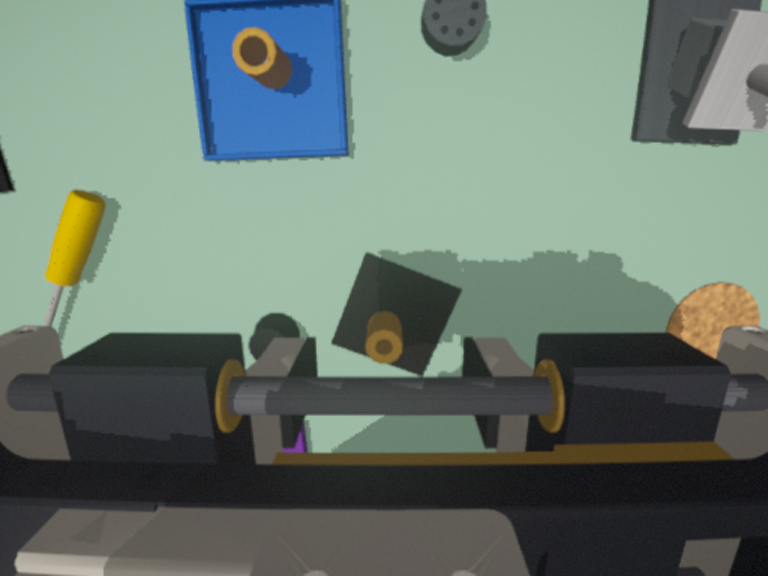

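View pics/top9.png

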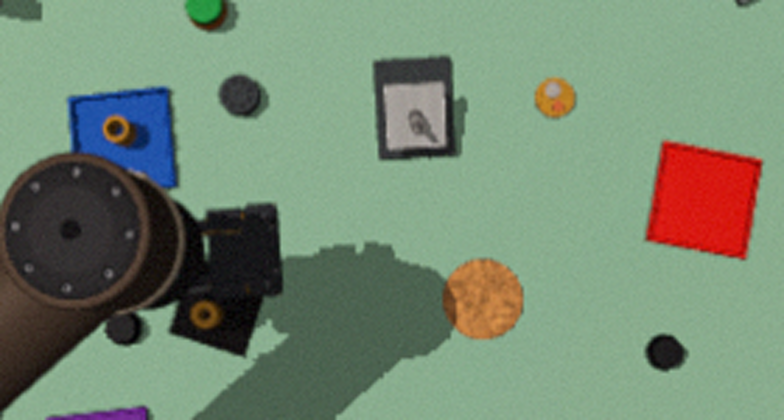

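View pics/p4.png

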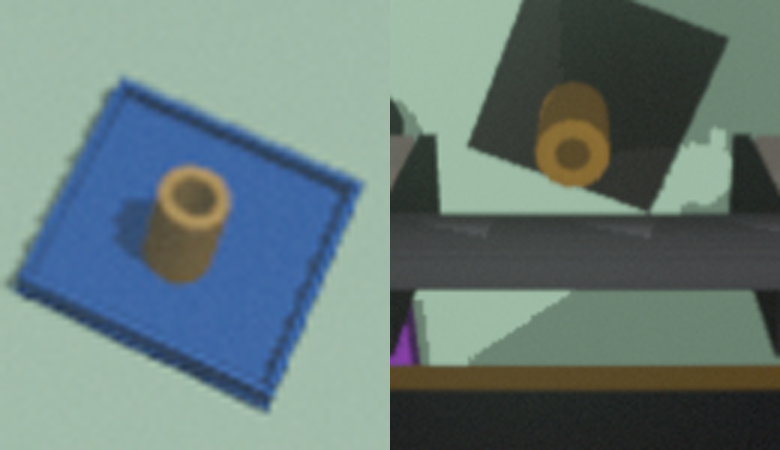

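The bushing stands upright near the middle of the blue tray. The waiting bushing is on its mat, the bystanders haven't moved, and the hand is clear. Handing in.

```bash
python3 -c "
from plant import close_job
print(close_job())"
```

```text
the job is handed in; nothing more can be done
None
```

The bushing from the cork mat went fully home on the gauge pin, so I stood it in the blue tray and handed the job in at about 30 s of the 45 s. `close_job` gives no verdict, so this rests on my own checks.

- **Test:** I pivoted it in the pads until it lined up with the pin, then slid it down past the cone with little force. It stopped at the plate at about 23 N. After I let go, it stayed there with the pin tip showing at its upper end.
- **Forces:** The highest force I read was about 26 N, while pressing it upright on the tray floor; on the gauge it was about 23 N. I only read forces at the end of each move, so brief peaks in between are not seen.
- **Final views:** It stands upright near the middle of the blue tray. In the views I took, the other bushing is on its black mat and the bystanders look unmoved. The hand is clear of everything.
- **Disagreement:** The views put the pin tip about 4 mm too low and disagreed by up to about 3 mm sideways. I used the height from the task description and the wrist-camera position instead, and the low force going in fits that choice.

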